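# Reset the spray-gun air pressure on a pull-to-unlock regulator

## Robot

A 7-joint arm with a two-finger parallel gripper is mounted at the origin on the work surface. World frame = base frame: x ahead of the robot, y to its left, z up, the work surface at z = 0. Lengths are in m, angles in rad, forces in N, time in s.
With the tool pointing down it reaches from about 0.425 to 0.925 m from the base axis. Payload 6.8 kg.
Tool frame: the origin (TCP) lies at the very end of the fingers, on their centre line; the grasp point (between the pads) lies 19 mm behind it; z points along the fingers, y is the line along which they close (so a half turn about z gives the same grasp; the last joint's range is limited). The gripper opens to 88 mm and grips with 3 to 60 N. Pads are 20 mm wide; open, the fingers measure 115 mm over their backs; the gripper's body (75 mm by 178 mm) begins 61 mm behind the grasp point.
Start: joints at [1.133, 0.477, 0.022, 1.555, -0.011, 1.109, -0.083], TCP at [0.219, -0.639, 0.223] pointing down, gripper open.
Joint ranges: [-2.96, 2.96], [-0.34, 2.1], [-1.41, 1.46], [0.24, 2.44], [-1.37, 4.51], [0.17, 1.92], [-2.96, 2.96]. Speed limits (rad/s): [2.39, 2.39, 3.14, 3.14, 3.14, 3.14, 3.14].

## Interface

Orientations are given as a 3x3 rotation matrix whose columns are the frame's x, y, z axes.
In Python, from bench import manip gives the robot as it stands. The module is installed in compiled form; this text tells all that it offers.
- The arm moves only by the shell command python3 -m handwheel 'ROWS' [OPENING] [FORCE]. ROWS is text: rows parted by semicolons, each of 6 numbers parted by spaces: the shift along the tool's x, y, z normalised to -1 to 1, where 1 is 0.25 m, then the turn, a rotation vector about the tool's x, y, z normalised to -1 to 1, where 1 is 90 degrees. A call has 1 to 20 rows; each row is the pose to reach, as a shift and turn from the pose commanded when the call began, along the tool's axes at that moment; what a row does not reach only later rows make up. A row lasts 1/10 s, in which the tool goes at most 50 mm and 8.59 degrees, less where a joint would pass 70% of its speed; a pose out of reach is approached as far as the arm can. A call with a number of a shift or a turn outside -1 to 1 is refused whole. A call with a gripper value outside its range is refused whole. OPENING is the closure, from 0 (fully open) to 1 (shut), set as the call begins (- or left out, the last holds). The fingers move at their own pace and stop on an object; FORCE is the grip in N (left out, the last holds). Time passes only in rows, so rows that repeat a pose let the fingers close. It gives the time, the measured TCP pose, the force, the opening and the grip force at its end, in the units of the state.
- manip.observe(): the state, without advancing time (a new reading comes with each control period).
- manip.capture(name): name is "side" or "top"; returns the picture (400x640x3 uint8, red, green, blue); there is no depth.
- manip.camera_model(name): a dict with "mtx" (3x3 intrinsics, pixels), "xyz" and "orientation" of the camera in the world. Camera axes: x right, y up, looking along -z (the intrinsics and any distortion apply to the point x, -y, -z); pixel columns grow to the right and rows downward; lengths in m; the calibration is good to about 2 mm. A picture is of the moment at which its call begins. camera_model takes no time and is no camera call.
- manip.hand_in(): hands the job in; it is judged then, once.
The state is a dict: "clock": time; "q": joint angles; "dq": joint speeds; "joint_torque": joint torques, N m; "eef_pos": TCP position; "ee_rot": TCP orientation; "wrist_force": force on the tool from outside, world axes, zero at the start; "moment": the same for the moment, N m; "grip_width": finger opening in m; "finger_force": force on a finger pad.
Only numpy, scipy, OpenCV 4.12 (cv2) and the standard library are available. Lean on these libraries where they do the work, as an engineer would, in place of code of your own. Each camera call takes 0.05 s, during which the arm holds its last target. There are 200 camera calls.

## Task

The spray gun's air pressure has dropped. On the air-control box, pull up the knob of the main regulator (the one with the larger knob and the larger dial) to unlock it, turn it clockwise to bring the black needle of its gauge up to the brass set hand, then push the knob fully home again so that it locks, and let go. Leave the small regulator as it is and do not push about or knock over the can, cup, bottle and sanding block beside the box.

Things in the scene. Friction and masses are not known exactly. Their poses are not given: they have to be found in the camera images.
- air_box: Grey steel air-control box, fixed: 240 (x) x 360 (y) x 100 mm high. Origin: centre of its underside; its x points from the knob side to the back, y to the left. On its top two aluminium plates lie 85 mm left and right of the middle, each with a knob (front) and a gauge facing up (behind); which is which varies. Pipe, filter and couplings stick out 60 mm at the back, below the top.
- main: Plate (215 x 150 x 4 mm) of the main regulator, fixed and level. Origin: centre of its underside, 100 mm above the bench; axes as the box. Knob axis (vertical) at x = -58 mm, gauge centre at x = +48 mm, both at y = 0. Gauge: 102 mm across, 19 mm high above the plate's underside, white dial, long marks every 27 degrees, clear window over the hands.
- main_knob (a point): Middle of the main knob, on its axis, 140 mm above the bench when home; moves up with the knob. The knob is a black ribbed upright cylinder, 52 mm in diameter, 44 mm high, so its top is 22 mm above this point. Around its foot is a steel nut 60 mm across that ends 30 mm below this point; the gauge's rim begins 29 mm from the knob's side.
- main_pull (a joint): How far the main knob is pulled up along its axis: 0 home (locked), 0.011 m fully out. It takes about 4 N to move either way and stays where it is left. Below about 0.004 m its teeth hold it from turning; from 0.008 m up it turns freely.
- main_turn (a joint): Turn of the main knob in rad, positive clockwise from above (raises the pressure), 0 at the start, range -1.5 to 5. Turns lightly when out (0.02 N m), stays where left. It locks at 24 places per turn (multiples of 0.262 rad): pushed home between two it turns itself by up to 0.13 rad to one of them. A gripped knob cannot, and stops about 4 mm short: let go and push on its top with 10 N.
- main_needle (a joint): Turn of the main gauge's black needle in rad, positive clockwise from above, 0 at the start. It is geared to the knob: 0.5 rad of needle for each rad of knob, same direction.
- main_hand (a joint): Where the main gauge's brass set hand stands, in rad clockwise from the needle's starting place (0.4 to 1.0). It does not move; the needle is to be brought to this same value.
- main_needle_tip (a point): Tip of the main gauge's black needle, a thin 2.4 mm wide pointer with a short wide tail, 35 mm from the dial centre.
- main_hand_tip (a point): Tip point of the main gauge's brass set hand, a thin arm with a broad diamond (about 13 mm) near the rim, 35 mm from the dial centre; the needle tip comes here.
- main_dial (a point): Centre of the main gauge's dial.
- pilot: Fascia plate of the small regulator, laid out like the main one (knob axis at x = -58 mm, gauge centre at x = +48 mm, y = 0). Its ribbed knob is 36 mm in diameter, top 54 mm above the plate's underside; its gauge is 69 mm across. Its needle already stands at its set hand: leave it.
- pilot_pull (a joint): How far the small regulator's knob is pulled up (m), 0 home. Must stay home.
- pilot_turn (a joint): Turn of the small regulator's knob in rad, 0 at the start. Must stay.
- quart_can: Paint can, 104 mm across, 122 mm high, standing near the left end of the box. Origin: centre of its underside.
- mix_cup: Open white plastic mixing cup, rim 84 mm across, 100 mm high, standing near the right end of the box. Origin: centre of its underside.
- solvent: White plastic bottle, 68 mm across, 190 mm high, standing behind the box. Origin: centre of its underside.
- sand_block: Cork sanding block, 120 x 65 x 45 mm, near the right end of the box. Origin: centre of its underside.

How it is judged:
On the way, in this order (a step that is already met when the one before it is completed fails the run):
1. the main knob is pulled out (value of joint main_pull above 0.007 m), for 0.2 s.
2. with the knob out, the main needle is brought to the set hand (value of joint main_pull above 0.006 m and distance between main_needle_tip and main_hand_tip below 0.0055 m), for 0.2 s.
At the end, for the whole second after the job is handed in: The main knob is home (within 1.5 mm), its needle tip is within 5.5 mm of the set hand's tip point (about 9 degrees, a third of a long division), and the small regulator's knob is home and unturned (value of joint main_pull below 0.0015 m and distance between main_needle_tip and main_hand_tip below 0.0055 m and value of joint pilot_pull below 0.003 m and value of joint pilot_turn between -0.1 and 0.1 rad); the robot touches nothing.
It fails at once if the small regulator's knob is pulled out or turned (value of joint pilot_pull above 0.0045 m or value of joint pilot_turn above 0.2 rad or value of joint pilot_turn below -0.2 rad).
It fails at once if a bystander (can, cup, bottle or sanding block) is pushed more than 30 mm or knocked over (distance of any of quart_can, mix_cup, solvent, sand_block from where it was at the start of the episode above 0.03 m or angle between any of quart_can, mix_cup, solvent's own z axis and vertical above 0.5 rad).
It also fails if it takes over 51 s, if anything falls off the work surface, if the arm or the gripper's body presses on something with over 40 N, if the wrist force passes 120 N, or if a joint passes its speed limit or range.

## Working session

There is one attempt and no reset: what is moved stays moved. The work goes in short steps, Python scripts to look and compute and a shell command to move; the robot and the scene stay as the last step left them, time stands still between calls to the robot, and variables do not carry over. Pictures are saved under pics/ and viewed, at most 10 in all, crops included, and the job is handed in when it is done.

```bash
mkdir -p pics
cat > h.py <<'E'
import numpy as np, cv2
from bench import manip
def ray(name,u,v):
    m=manip.camera_model(name);R=np.array(m['orientation']);K=np.array(m['mtx'])
    d=np.linalg.inv(K)@np.array([u,v,1.]);d=R@np.array([d[0],-d[1],-d[2]])
    return np.array(m['xyz']),d/np.linalg.norm(d)
def onz(name,u,v,z):
    o,d=ray(name,u,v);return o+d*(z-o[2])/d[2]
def proj(name,P):
    m=manip.camera_model(name);R=np.array(m['orientation']);K=np.array(m['mtx'])
    c=R.T@(np.array(P)-np.array(m['xyz']));p=K@np.array([c[0],-c[1],-c[2]]);return p[:2]/p[2]
def tri(a,b):
    (o1,d1),(o2,d2)=a,b
    t=np.linalg.lstsq(np.c_[d1,-d2],o2-o1,rcond=None)[0]
    p,q=o1+t[0]*d1,o2+t[1]*d2;return (p+q)/2,np.linalg.norm(p-q)
E
python3 - <<'E'
from h import *
for n in('top','side'):
    im=manip.capture(n);cv2.imwrite(f'pics/{n}0.png',im[:,:,::-1]);print(n,manip.camera_model(n))
s=manip.observe();print(s)
E
```

```text
top {'mtx': array([[395.75913055,   0.        , 313.66137224],
       [  0.        , 395.75913055, 196.00956783],
       [  0.        ,   0.        ,   1.        ]]), 'xyz': array([0.48848104, 0.05504053, 1.03135413]), 'orientation': array([[ 0.00285759,  0.99355084, -0.11335148],
       [-0.99997054,  0.00364659,  0.0067539 ],
       [ 0.00712369,  0.11332884,  0.993532  ]])}
side {'mtx': array([[375.55692593,   0.        , 328.257088  ],
       [  0.        , 375.55692593, 203.18265993],
       [  0.        ,   0.        ,   1.        ]]), 'xyz': array([0.31271284, 0.80189551, 0.69288143]), 'orientation': array([[-0.92630244,  0.21607339, -0.30866825],
       [-0.37672936, -0.54467759,  0.74926718],
       [-0.00622798,  0.81033241,  0.58593737]])}
{'clock': 0.1, 'q': array([ 1.1328879 ,  0.47768151,  0.02233987,  1.55632647, -0.01153969,
        1.10933444, -0.08309525]), 'dq': array([ 0.00125205,  0.00030543,  0.00140987, -0.00120148,  0.00070801,
        0.0002443 ,  0.00043296]), 'joint_torque': array([ 3.02686807e-03, -5.84100258e+01,  1.53962117e+00, -2.73320246e+01,
       -5.42019575e-02,  1.31051458e-02,  3.97796305e-05]), 'eef_pos': array([ 0.21843197, -0.6381037 ,  0.22181402]), 'ee_rot': array([[ 9.46101200e-01,  3.23870588e-01, -6.00472115e-04],
       [ 3.23871135e-01, -9.46100003e-01,  1.50727601e-03],
       [-7.99443031e-05, -1.62051123e-03, -9.99998684e-01]]), 'wrist_force': array([0.06336956, 0.44347902, 0.82016268]), 'moment': array([ 0.04265502, -0.03405874, -0.03081278]), 'finger_force': 0.0, 'grip_width': 0.0878634849728902}
```

View pics/top0.png

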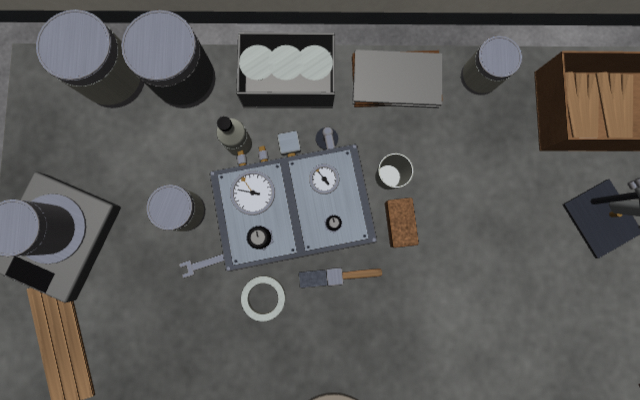

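View pics/side0.png

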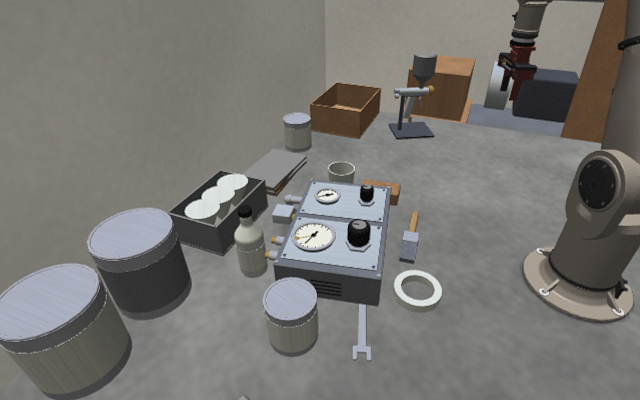

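The top view shows the main regulator on the left: knob about (259,237), dial about (253,193). The pilot is on the right: knob (334,223), dial (323,180). In the side view the main knob is near (359,233) and the dial near (314,236). Next I enlarge both views in one composite.

Run:
```python
from h import *
t=cv2.imread('pics/top0.png');s=cv2.imread('pics/side0.png')
a=cv2.resize(t[168:258,220:300],(400,450),interpolation=cv2.INTER_CUBIC)
b=cv2.resize(s[205:265,280:380],(400,240),interpolation=cv2.INTER_CUBIC)
o=np.zeros((450,800,3),np.uint8);o[:,:400]=a;o[:240,400:]=b;cv2.imwrite('pics/c1.png',o)
def blobs(im,mask,lo,hi):
    n,l,st,c=cv2.connectedComponentsWithStats(mask)
    for i in range(1,n):
        if lo<st[i,4]<hi:print(st[i],c[i].round(2))
for n,im,(x0,y0,x1,y1) in(('top',t,(200,140,380,275)),('side',s,(275,175,400,300))):
    g=im.max(2);m=np.zeros_like(g);m[y0:y1,x0:x1]=255
    print(n,'dark');blobs(im,((g<45).astype(np.uint8)*255)&m,60,2500)
    print(n,'white');blobs(im,((im.min(2)>205).astype(np.uint8)*255)&m,60,2500)
```

```text
top dark
[326 216  15  15  83] [332.86 223.33]
[247 226  24  23 231] [259.64 237.6 ]
top white
side dark
[360 186  13  16 152] [366.3  194.14]
[348 221  22  26 377] [358.1  235.45]
[310 279  32   7  70] [325.13 281.89]
[312 283  30  10 124] [326.77 287.67]
side white
[318 191  20  10 103] [327.88 195.44]
[296 225  36  23 515] [314.52 235.8 ]
[395 275   5  21  81] [397.33 284.85]
```

View pics/c1.png

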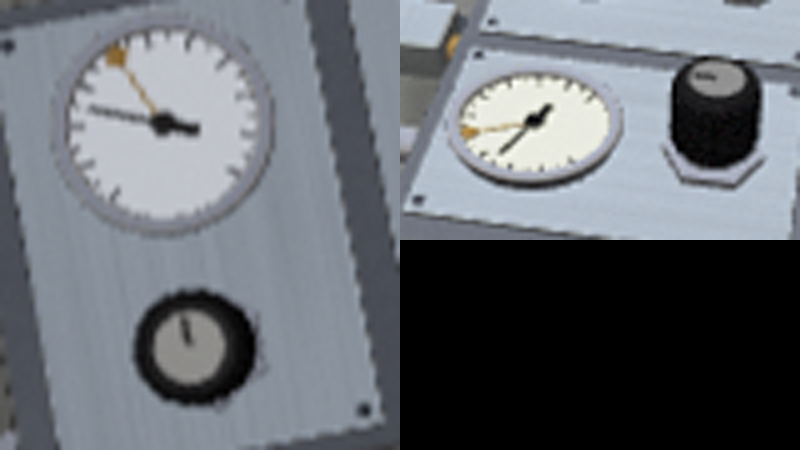

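The main dial centre is at crop (163,123), the needle tip at (88,106), the brass diamond at (117,57), and the knob cap at (190,347). In the side half they are dial (535,120), cap (718,77), needle tip (502,153) and diamond (470,131). Now I triangulate.

Run:
```python
from h import *
T=lambda x,y:((x+.5)/5-.5+220,(y+.5)/5-.5+168)
S=lambda x,y:((x-400+.5)/4-.5+280,(y+.5)/4-.5+205)
t=cv2.imread('pics/top0.png');s=cv2.imread('pics/side0.png')
# cap & dial & brass by masks
def cen(im,mask,seed):
    n,l,st,c=cv2.connectedComponentsWithStats(mask.astype(np.uint8))
    i=min(range(1,n),key=lambda i:np.hypot(*(c[i]-seed))+(100 if st[i,4]<6 else 0));return c[i],st[i,4]
res={}
for n,im,cap,dia in(('top',t,(258,237.4),(243,179)),('side',s,(359.5,224.2),(297.4,237.7))):
    b,g,r=[im[:,:,k].astype(int) for k in range(3)]
    print(n,'cap',cen(im,(im.min(2)>105)&(abs(r-b)<14)&(r>=b+1),cap),'brass',cen(im,(r-b>60),dia))
P={'dial':(T(163,123),S(535,120)),'cap':(T(190,347),S(718,77)),'ntip':(T(88,106),S(502,153)),'hand':(T(117,57),S(470,131))}
Q={}
for k,(a,b) in P.items():
    p,e=tri(ray('top',*a),ray('side',*b));Q[k]=p;print(k,p.round(4),'gap',round(e,4),'px',np.round(a,1),np.round(b,1))
z=Q['dial'][2]
for n,i in(('top',0),('side',1)):
    o={k:onz(n,*P[k][i],z) for k in('dial','ntip','hand')};c=onz(n,*P['cap'][i],.162)
    an=lambda k:np.arctan2(*(o[k]-o['dial'])[1::-1])
    print(n,'hand-needle cw',an('ntip')-an('hand'),[np.linalg.norm(o[k]-o['dial']).round(4) for k in('ntip','hand')],'cap@.162',c,'dial',o['dial'], 'capdist',np.linalg.norm((c-o['dial'])[:2]),'yaw',np.arctan2(*(o['dial']-c)[1::-1]))
```

```text
top cap (array([257.43478261, 237.14492754]), np.int32(138)) brass (array([243., 179.]), np.int32(9))
side cap (array([362.53846154, 223.38461538]), np.int32(13)) brass (array([297.28571429, 237.42857143]), np.int32(7))
dial [0.6019 0.1923 0.1145] gap 0.0009 px [252.2 192.2] [313.4 234.6]
cap [0.4976 0.1713 0.1625] gap 0.001 px [257.6 237. ] [359.1 223.9]
ntip [0.6085 0.2268 0.1154] gap 0.0015 px [237.2 188.8] [305.1 242.9]
hand [0.6333 0.2146 0.1138] gap 0.0014 px [243. 179.] [297.1 237.4]
top hand-needle cw 0.7309981062790192 [np.float64(0.036), np.float64(0.0381)] cap@.162 [0.49715529 0.17125591 0.162     ] dial [0.60150041 0.19215013 0.11448762] capdist 0.10641650417413612 yaw 0.1976277399769977
side hand-needle cw 0.7639607376524744 [np.float64(0.034), np.float64(0.0389)] cap@.162 [0.49830619 0.17080627 0.162     ] dial [0.60236812 0.19234521 0.11448762] capdist 0.10626763612832212 yaw 0.20409985067853167
```

Heights check out: cap 0.1625, dial 0.1145, knob-to-dial distance 106 mm. The hand is about 0.745 rad ahead of the needle, so the knob needs about 1.49 rad. The nearest lock is 1.571, a quarter turn. I'll head over in stages.

```bash
cat >> h.py <<'E'
def go(P,yaw=None):
    s=manip.observe();R=np.array(s['ee_rot']);d=R.T@(np.array(P)-s['eef_pos'])/.25
    r=0
    if yaw is not None:
        c,sn=np.cos(yaw),np.sin(yaw);G=np.array([[c,sn,0],[sn,-c,0],[0,0,-1]])
        r=cv2.Rodrigues(R.T@G)[0].ravel()/(np.pi/2)
    print('t',s['clock'],'pos',s['eef_pos'].round(4),'yaw',np.arctan2(R[1,0],R[0,0]).round(3),'q',s['q'].round(2),'F',s['wrist_force'].round(1),'w',s['grip_width'].round(4),'-> rows',d.round(3),np.round(r,3))
E
python3 -m handwheel '0.96 -0.6 0 0 0 -0.4;0.96 -0.6 0 0 0 -0.4;0.96 -0.6 0 0 0 -0.4;0.96 -0.6 0 0 0 -0.4;0.96 -0.6 0 0 0 -0.4;0.96 -0.6 0 0 0 -0.4;0.96 -0.6 0 0 0 -0.4;0.96 -0.6 0 0 0 -0.4;0.96 -0.6 0 0 0 -0.4' 0
python3 -c "
from h import *
go([.498,-.2,.23],1.4)"
```

```text
clock: 1.0
eef_pos: [0.3958, -0.4202, 0.2224]
ee_rot: [[0.577, 0.817, -0.001], [0.817, -0.577, -0.0], [-0.001, -0.001, -1.0]]
wrist_force: [-0.7, -0.0, -0.5]
grip_width: 0.0879
finger_force: 0.0Traceback (most recent call last):
  File "<string>", line 3, in <module>
    go([.498,-.2,.23],1.4)
    ~~^^^^^^^^^^^^^^^^^^^^
  File "h.py", line 22, in go
    print('t',s['clock'],'pos',s['eef_pos'].round(4),'yaw',np.arctan2(R[1,0],R[0,0]).round(3),'q',s['q'].round(2),'F',s['wrist_force'].round(1),'w',s['grip_width'].round(4),'-> rows',d.round(3),np.round(r,3))
                                                                                                                                                    ^^^^^^^^^^^^^^^^^^^^^
AttributeError: 'float' object has no attribute 'round'
```

```bash
sed -i "s/s\['grip_width'\].round(4)/round(float(s['grip_width']),4)/" h.py
python3 -m handwheel '0.95 -0.18 -0.05 0 0 -0.28;0.95 -0.18 -0.05 0 0 -0.28;0.95 -0.18 -0.05 0 0 -0.28;0.95 -0.18 -0.05 0 0 -0.28;0.95 -0.18 -0.05 0 0 -0.28;0.95 -0.18 -0.05 0 0 -0.28;0.95 -0.18 -0.05 0 0 -0.28;0.95 -0.18 -0.05 0 0 -0.28'
python3 -c "
from h import *
go([.498,.03,.23],1.8)"
```

```text
clock: 1.8
eef_pos: [0.4959, -0.2013, 0.2348]
ee_rot: [[0.176, 0.984, -0.001], [0.984, -0.176, -0.001], [-0.001, -0.001, -1.0]]
wrist_force: [0.9, 0.1, 0.1]
grip_width: 0.0879
finger_force: 0.0
t 1.8 pos [ 0.4959 -0.2013  0.2348] yaw 1.394 q [ 0.61  0.26 -0.4   1.85  0.12  1.05 -0.02] F [0.9 0.1 0.1] w 0.0879 -> rows [ 0.912 -0.154  0.019] [-0.001  0.    -0.258]
```

```bash
python3 -m handwheel '0.91 -0.15 0 0 0 -0.26;0.91 -0.15 0 0 0 -0.26;0.91 -0.15 0 0 0 -0.26;0.91 -0.15 0 0 0 -0.26;0.91 -0.15 0 0 0 -0.26;0.91 -0.15 0 0 0 -0.26;0.91 -0.15 0 0 0 -0.26;0.91 -0.15 0 0 0 -0.26'
python3 -c "
from h import *
go([.4978,.171,.20],2.3)"
```

```text
clock: 2.6
eef_pos: [0.4992, 0.0289, 0.2349]
ee_rot: [[-0.229, 0.973, -0.001], [0.973, 0.229, -0.001], [-0.001, -0.001, -1.0]]
wrist_force: [-0.1, 0.2, -0.6]
grip_width: 0.0877
finger_force: 0.0
t 2.6 pos [0.4992 0.0289 0.2349] yaw 1.802 q [ 0.34  0.23 -0.6   1.92  0.15  1.04 -0.09] F [-0.1  0.2 -0.6] w 0.0877 -> rows [0.555 0.125 0.139] [-0.001  0.    -0.317]
```

```bash
python3 -m handwheel '0.55 0.125 0.1 0 0 -0.32;0.55 0.125 0.1 0 0 -0.32;0.55 0.125 0.1 0 0 -0.32;0.55 0.125 0.1 0 0 -0.32;0.55 0.125 0.1 0 0 -0.32;0.55 0.125 0.1 0 0 -0.32'
python3 - <<'E'
from h import *
t=manip.capture('top');s=manip.capture('side')
cv2.imwrite('pics/d.png',np.hstack([cv2.resize(t[150:270,200:320],(400,400)),cv2.resize(s[160:280,290:410],(400,400))])[:,:,::-1])
go([.4978,.171,.125],2.3)
E
```

```text
clock: 3.2
eef_pos: [0.4981, 0.1703, 0.2098]
ee_rot: [[-0.669, 0.743, -0.0], [0.743, 0.669, -0.001], [-0.001, -0.001, -1.0]]
wrist_force: [0.0, -0.2, -0.8]
grip_width: 0.088
finger_force: 0.0
t 3.3 pos [0.498  0.1705 0.2101] yaw 2.304 q [ 0.16  0.33 -0.74  1.88  0.26  1.02  0.04] F [-0.  -0.5 -0. ] w 0.0879 -> rows [0.002 0.001 0.34 ] [-0.     0.001  0.003]
```

View pics/d.png

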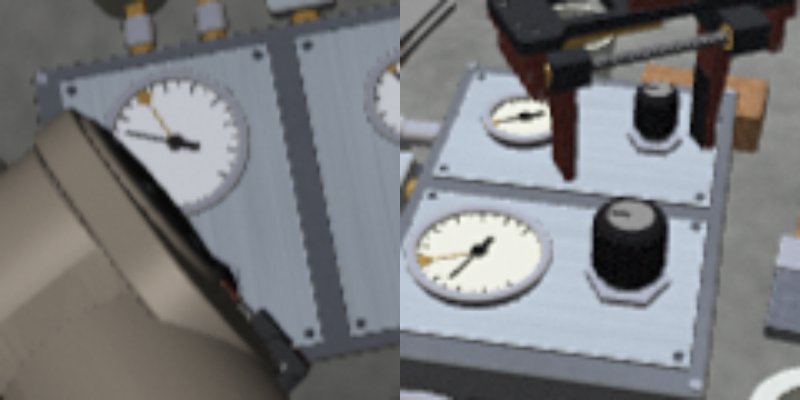

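The fingers straddle the knob above it (side tips at crop (565,170) and (705,140), knob cap at (635,212)), and the dial stays visible in both views. Descend and grip.

```bash
python3 -m handwheel '0 0 0.15 0 0 0;0 0 0.25 0 0 0;0 0 0.34 0 0 0;0 0 0.34 0 0 0;0 0 0.34 0 0 0' 0
python3 -m handwheel '0 0 0 0 0 0;0 0 0 0 0 0;0 0 0 0 0 0;0 0 0 0 0 0;0 0 0 0 0 0;0 0 0 0 0 0;0 0 0 0 0 0;0 0 0 0 0 0' 1 25
```

```text
clock: 3.8
eef_pos: [0.4977, 0.172, 0.1256]
ee_rot: [[-0.672, 0.741, -0.0], [0.741, 0.672, -0.0], [-0.0, -0.0, -1.0]]
wrist_force: [-0.2, -0.1, 0.5]
grip_width: 0.0877
finger_force: 0.0
clock: 4.6
eef_pos: [0.4975, 0.1728, 0.1254]
ee_rot: [[-0.673, 0.74, 0.0], [0.74, 0.673, -0.0], [-0.0, 0.0, -1.0]]
wrist_force: [-1.2, -0.9, 4.7]
grip_width: 0.052
finger_force: 25.0
```

Gripped at 52 mm, which matches the knob. Pull up about 10.5 mm.

```bash
python3 -m handwheel '0 0 -0.015 0 0 0;0 0 -0.03 0 0 0;0 0 -0.042 0 0 0;0 0 -0.042 0 0 0;0 0 -0.042 0 0 0;0 0 -0.042 0 0 0'
```

```text
clock: 5.2
eef_pos: [0.4974, 0.1728, 0.136]
ee_rot: [[-0.673, 0.74, 0.0], [0.74, 0.673, -0.0], [-0.0, 0.0, -1.0]]
wrist_force: [0.7, -0.3, 2.9]
grip_width: 0.0515
finger_force: 25.0
```

```bash
python3 -m handwheel '0 0 0 0 0 0.1;0 0 0 0 0 0.2;0 0 0 0 0 0.2;0 0 0 0 0 0.2'
python3 - <<'E'
from h import *
t=manip.capture('top');s=manip.capture('side')
cv2.imwrite('pics/e.png',np.hstack([cv2.resize(t[150:270,200:320],(400,400)),cv2.resize(s[160:280,290:410],(400,400))])[:,:,::-1])
o=manip.observe();print(o['q'].round(2),o['moment'].round(2))
E
```

```text
clock: 5.6
eef_pos: [0.4974, 0.1727, 0.1359]
ee_rot: [[-0.414, 0.91, 0.0], [0.91, 0.414, -0.0], [-0.001, 0.0, -1.0]]
wrist_force: [-0.6, -1.1, 3.4]
grip_width: 0.0516
finger_force: 25.0
[ 0.06  0.41 -0.63  1.96  0.31  0.87 -0.31] [-0.27 -0.02 -0.07]
```

View pics/e.png

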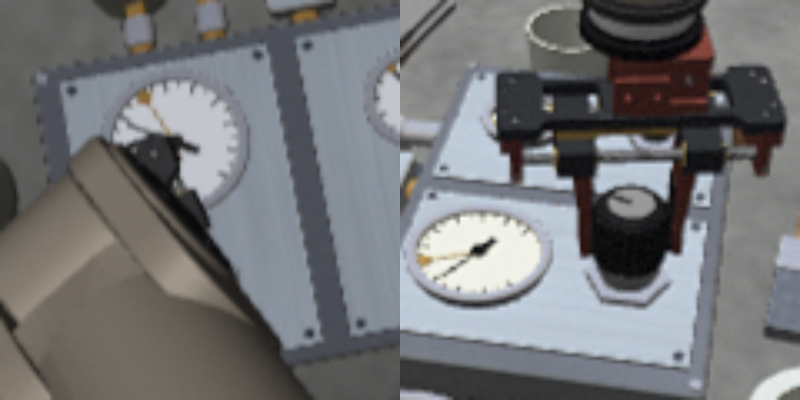

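The knob is visibly lifted off its nut and the needle has moved toward the hand (side tip about (437,278), diamond (425,261)). Turn the remaining 72°.

```bash
python3 -m handwheel '0 0 0 0 0 0.1;0 0 0 0 0 0.2;0 0 0 0 0 0.3;0 0 0 0 0 0.4;0 0 0 0 0 0.5;0 0 0 0 0 0.6;0 0 0 0 0 0.7;0 0 0 0 0 0.8;0 0 0 0 0 0.8;0 0 0 0 0 0.8;0 0 0 0 0 0.8;0 0 0 0 0 0.8;0 0 0 0 0 0.8'
python3 - <<'E'
from h import *
t=manip.capture('top');s=manip.capture('side')
cv2.imwrite('pics/f.png',np.hstack([cv2.resize(t[160:230,220:290],(400,400),interpolation=2),cv2.resize(s[200:270,280:350],(400,400),interpolation=2)])[:,:,::-1])
go([.4975,.1727,.1255])
E
```

```text
clock: 7.0
eef_pos: [0.4971, 0.1727, 0.1356]
ee_rot: [[0.739, 0.674, -0.001], [0.674, -0.739, 0.0], [-0.0, -0.0, -1.0]]
wrist_force: [-1.5, -0.6, 3.4]
grip_width: 0.0518
finger_force: 25.0
t 7.1 pos [0.497  0.1727 0.1355] yaw 0.739 q [-0.15  0.37 -0.36  1.97  0.17  0.83 -1.44] F [-3.  -0.9  2.9] w 0.0515 -> rows [0.001 0.001 0.04 ] 0
```

View pics/f.png

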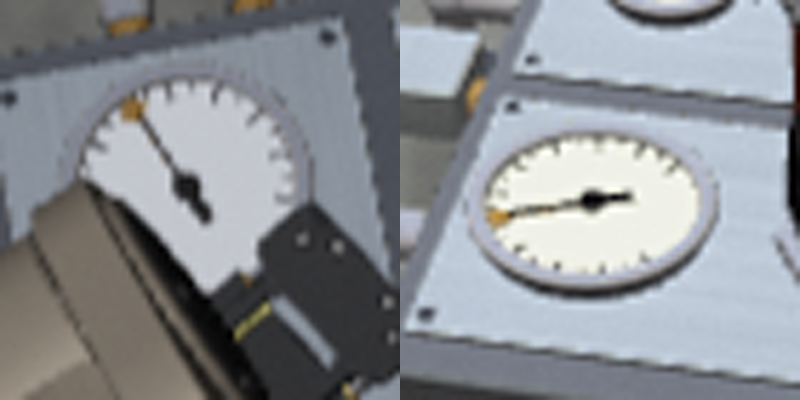

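The needle lies exactly over the brass hand in both views (top (135,110), side (498,216)). Now I let go, rise, close the fingers and push on the knob's top.

```bash
python3 -m handwheel '0 0 0 0 0 0;0 0 0 0 0 0;0 0 0 0 0 0;0 0 0 0 0 0;0 0 0 0 0 0;0 0 0 0 0 0' 0
python3 -m handwheel '0 0 -0.1 0 0 0;0 0 -0.2 0 0 0;0 0 -0.22 0 0 0;0 0 -0.22 0 0 0'
python3 -m handwheel '0 0 0 0 0 0;0 0 0 0 0 0;0 0 0 0 0 0;0 0 0 0 0 0;0 0 0 0 0 0;0 0 0 0 0 0;0 0 0 0 0 0;0 0 0 0 0 0;0 0 0 0 0 0;0 0 0 0 0 0;0 0 0 0 0 0;0 0 0 0 0 0' 1 20
```

```text
clock: 7.7
eef_pos: [0.4974, 0.1727, 0.1356]
ee_rot: [[0.74, 0.673, 0.0], [0.673, -0.74, -0.0], [0.0, 0.0, -1.0]]
wrist_force: [-1.0, -0.5, 0.9]
grip_width: 0.0879
finger_force: 0.0
clock: 8.1
eef_pos: [0.4979, 0.1729, 0.1913]
ee_rot: [[0.74, 0.673, 0.002], [0.673, -0.74, 0.001], [0.002, 0.001, -1.0]]
wrist_force: [0.1, -0.2, -0.3]
grip_width: 0.0878
finger_force: 0.0
clock: 9.3
eef_pos: [0.4974, 0.1727, 0.1907]
ee_rot: [[0.74, 0.673, 0.0], [0.673, -0.74, 0.0], [0.0, 0.0, -1.0]]
wrist_force: [0.1, -0.1, 1.2]
grip_width: 0.0005
finger_force: 0.0
```

Push down: knob top now about 0.173, home at 0.162. Go to 0.164 first and watch the force.

```bash
python3 -m handwheel '0 0 0.04 0 0 0;0 0 0.06 0 0 0;0 0 0.08 0 0 0;0 0 0.1 0 0 0;0 0 0.107 0 0 0;0 0 0.107 0 0 0;0 0 0.107 0 0 0'
```

```text
clock: 10.0
eef_pos: [0.4975, 0.1729, 0.1638]
ee_rot: [[0.74, 0.673, 0.0], [0.673, -0.74, 0.0], [0.0, -0.0, -1.0]]
wrist_force: [-0.2, 0.1, -0.0]
grip_width: 0.0003
finger_force: 0.0
```

```bash
python3 -m handwheel '0 0 0.004 0 0 0;0 0 0.008 0 0 0;0 0 0.008 0 0 0;0 0 0.008 0 0 0'
python3 -m handwheel '0 0 0.004 0 0 0;0 0 0.004 0 0 0;0 0 0.004 0 0 0'
```

```text
clock: 10.4
eef_pos: [0.4977, 0.1729, 0.1623]
ee_rot: [[0.74, 0.673, 0.001], [0.673, -0.74, 0.0], [0.001, 0.0, -1.0]]
wrist_force: [-1.1, -0.9, 5.0]
grip_width: 0.0002
finger_force: 2.5
clock: 10.7
eef_pos: [0.4979, 0.173, 0.1622]
ee_rot: [[0.74, 0.673, 0.001], [0.673, -0.74, 0.0], [0.001, 0.001, -1.0]]
wrist_force: [-2.1, -1.1, 12.8]
grip_width: 0.0007
finger_force: 6.2
```

```bash
python3 -m handwheel '0 0 0.003 0 0 0;0 0 0.003 0 0 0;0 0 0.003 0 0 0'
python3 -m handwheel '0 0 -0.1 0 0 0;0 0 -0.2 0 0 0;0 0 -0.3 0 0 0;0 0 -0.3 0 0 0'
python3 -m handwheel '-0.4 0.3 -0.1 0 0 0;-0.4 0.3 -0.1 0 0 0;-0.4 0.3 -0.1 0 0 0;-0.4 0.3 -0.1 0 0 0;-0.4 0.3 -0.1 0 0 0'
python3 - <<'E'
from h import *
t=manip.capture('top');s=manip.capture('side')
cv2.imwrite('pics/g.png',np.hstack([cv2.resize(t[160:250,220:310],(400,400),interpolation=2),cv2.resize(s[185:265,295:375],(400,400),interpolation=2)])[:,:,::-1])
go([.4975,.1727,.1255])
E
```

```text
clock: 11.0
eef_pos: [0.498, 0.1731, 0.1621]
ee_rot: [[0.74, 0.673, 0.002], [0.673, -0.74, 0.0], [0.001, 0.001, -1.0]]
wrist_force: [-5.2, -1.5, 19.0]
grip_width: 0.0008
finger_force: 8.9
clock: 11.4
eef_pos: [0.4991, 0.1736, 0.2381]
ee_rot: [[0.74, 0.673, 0.005], [0.673, -0.74, 0.002], [0.005, 0.002, -1.0]]
wrist_force: [-0.1, -0.2, -0.1]
grip_width: -0.0
finger_force: 0.0
clock: 11.9
eef_pos: [0.4735, 0.0498, 0.2594]
ee_rot: [[0.74, 0.672, -0.001], [0.672, -0.74, 0.0], [-0.0, -0.0, -1.0]]
wrist_force: [-0.3, 0.6, -0.7]
grip_width: 0.0003
finger_force: 0.0
t 12.0 pos [0.4737 0.0513 0.2594] yaw 0.74 q [ 0.06  0.13 -0.32  1.95  0.05  1.07 -1.11] F [-0.1  0.8  0. ] w 0.0 -> rows [ 0.398 -0.294  0.536] 0
```

View pics/g.png

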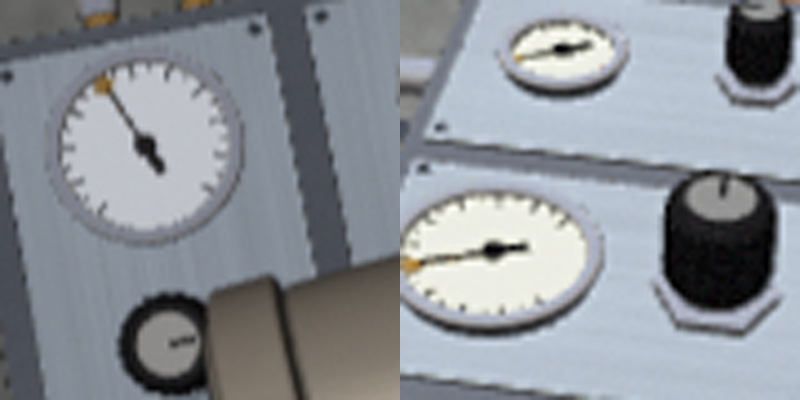

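The needle is on the diamond in both views. The knob cap in the side view sits at about (359.4,224.2), against (359.1,223.9) at the start, so it is home. Nothing is touched, so I hand in.

```bash
python3 -c "
from bench import manip
print(manip.hand_in())"
```

```text
the job is handed in; nothing more can be done
None
```

I pulled the main knob up, turned it 90° clockwise so the needle lies on the brass set hand, pushed it home with 19 N, let go with the arm clear, and handed in at about 12 s; hand-in returned no verdict.

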